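# Push a fresh soap bar out of its loose-base mould and set it to dry

## Task

Press the lever of the demoulding stand all the way down so that the loose metal base comes up out of the sloping mould with the fresh soap bar on it. Then take hold of the base by its two long edges (not the soft bar), lift it off and set it down level on the free part of the drying rack, without dropping it, with the bar still on it. Do not shove the bar that is already drying or the soap, cup and vial standing about.

Things in the scene. Friction and masses are not known exactly. Their poses are not given: they have to be found in the camera images.
- stand: demoulding stand fixed to the table: wooden board 170 x 176 x 14 mm on the table, steel posts, a plywood bed sloping at 30 degrees, a lever at the front. Origin: on the table under the middle of the board; x points from the lever side to the high side of the bed, z up. The lever's pivot (axis along y) lies at (-28, 0, 93) mm.
- mould_rim (a point): centre of the top rim of the pale wooden mould frame fixed on the bed: a rectangular ring, opening 61 mm (along its x, up the slope) x 101 mm (y), walls 8 mm thick and 30 mm high. z points straight out of the mould, leaning 30 degrees from vertical towards the lever side; that is the way the base comes out.
- lever (a joint): lever of the stand, rad: 0 at rest (handle up), grows to 0.977 as the handle is pressed down to its stop. It lifts the ejector plate in the mould: a toothed quadrant of radius 48 mm and a rack raise the plate by 48 mm per rad (the plate meets the base after 1 mm), so the base is up 46 mm at the stop. Takes about 4 to 6 N at the handle and stays where it is left.
- lever_grip (a point): middle of the lever's dark wooden cross handle, a round bar 20 mm thick and 90 mm long along the stand's y axis, 120 mm from the pivot. At lever = 0 it is 158 mm above the table, its arm rising at 33 degrees towards the handle; at the stop it is 46 mm above the table, sloping down 23 degrees.
- mould_base: the loose base: aluminium pan 58 mm (x) x 98 mm (y), edge 12 mm high, with a 4 mm lip round the bar; 120 g. Origin: centre of its underside, z out of the bar side. It starts in the mould, underside 30 mm below the rim; with the lever at its stop the underside stands 16 mm clear above the rim, still tilted 30 degrees, resting over the ejector plate, and can be drawn off straight along z (3 mm play).
- soap_bar: fresh cream soap bar 48 (x) x 88 (y) x 20 mm lying loose in the pan with its sides 5 mm inside the pan's outer edge; origin: centre of its underside, which is 8 mm above the base's underside; about 100 g.
- drying_rack: drying rack fixed to the table: pale wooden slats along y, 146 mm (x) x 260 mm (y), top surface 30 mm above the table. Origin: on the table under its middle. Its +y half carries the bar already drying, its -y half is free.
- dry_bar: an earlier bar on its own base of the same kind, 58 x 98 mm, 28 mm high in all, loose on the rack; origin: centre of its underside.
- soap_a: bystander: wrapped soap 63 x 82 x 25 mm, origin centre of underside
- oil_vial_a: bystander: small stoppered vial, 32 mm across, 80 mm high, origin centre of underside
- egg_cup: bystander: turned wooden egg cup, 50 mm across, 53 mm high, origin centre of underside
There are look-alikes about, which are no part of the job. What is shaped like the soap_bar but pink is not meant. Several things have the shape of the mould_base; the one meant has the colours described above.

How it is judged:
On the way:
1. the lever has pushed the base with its bar up clear of the mould's rim (value of joint lever above 0.85 rad and z of mould_base in the frame of mould_rim above 0.008 m and distance between soap_bar and mould_base below 0.014 m), for 0.2 s.
At the end, for the whole second after the job is handed in: The base lies level (within 0.08 rad) on top of the rack, its centre within 50 mm of the rack's middle in x and 105 mm in y, underside 26 to 36 mm above the table, at rest, and the bar still lies in its pan (origins less than 14 mm apart) (x of mould_base in the frame of drying_rack between -0.05 and 0.05 m and y of mould_base in the frame of drying_rack between -0.105 and 0.105 m and height (world z) of mould_base between 0.026 and 0.036 m and angle between mould_base's own z axis and vertical below 0.08 rad and distance between soap_bar and mould_base below 0.014 m and angle between soap_bar's own z axis and vertical below 0.12 rad and linear speed of mould_base below 0.02 m/s); the robot touches nothing.
It fails at once if the fresh bar is squeezed by the fingers (over 6 N) (contact force between the fingers and soap_bar above 6 N).
It fails at once if the base is dropped (falls freely faster than 0.4 m/s) (contact force between the fingers and mould_base below 0.05 N and linear speed of mould_base above 0.4 m/s).
It fails at once if the bar already drying is shoved over 15 mm (distance of dry_bar from where it was at the start of the episode above 0.015 m).
It fails at once if a bystander is shoved over 20 mm (distance of any of soap_a, oil_vial_a, egg_cup from where it was at the start of the episode above 0.02 m).
It also fails if it takes over 54 s, if anything falls off the work surface, if the arm or the gripper's body presses on something with over 40 N, if the wrist force passes 120 N, or if a joint passes its speed limit or range.

## Robot

A 6-joint arm with a two-finger parallel gripper is mounted at the origin on a cart in front of the work surface, level with it; the furniture and walls round the work are solid. World frame = base frame: x ahead of the robot, y to its left, z up, the work surface at z = 0. Lengths are in m, angles in rad, forces in N, time in s.
With the tool pointing down it reaches from about 0.35 to 0.975 m from the base axis. Payload 17.4 kg.
Tool frame: the origin (TCP) lies midway between the tips of the shut fingers; the grasp point (between the pads) lies 19 mm behind it (arm.grasp_offset is the distance from the TCP to the grasp point, in m); z points along the fingers, y is the direction in which the jaws open and shut (so a half turn about z gives the same grasp; the last joint's range is limited). The gripper opens to 85 mm and grips with 20 to 120 N. Pads are 22 mm wide; open, the fingers measure 114 mm over their backs; the gripper's body (76 mm by 85 mm) begins 54 mm behind the grasp point. The pads swing forward as they close: fully open they stand 13 mm farther back than shut.
Start: joints at [1.258, 0.116, 1.442, -0, 1.584, -0.038], TCP at [0.183, 0.65, 0.231] pointing down, gripper open.
Joint ranges: [-2.83, 2.83], [-0.83, 2.19], [0.07, 2.5], [-1.14, 4.28], [0.01, 3], [-2.97, 2.97]. Speed limits (rad/s): [1.89, 1.89, 2.22, 3.14, 3.14, 3.14].

## Interface

Orientations are given as a unit quaternion [x, y, z, w].
In Python, from station import arm gives the robot as it stands.
- The arm moves only by the tool arm_command, never from a script. Its arguments are lists of equal length, an entry for each row: "xyz": the shift along the tool's x, y, z in m, a list of three; "dr": the turn, a rotation vector about the tool's x, y, z in rad, a list of three. In form: {"xyz": [[dx, dy, dz], ...], "dr": [[wx, wy, wz], ...]}. A call has 1 to 10 rows; each row is the pose to reach, as a shift and turn from the pose commanded when the call began, along the tool's axes at that moment; what a row does not reach only later rows make up. A row lasts 1/10 s, in which the tool goes at most 50 mm and 8.59 degrees, less where a joint would pass 70% of its speed; a pose out of reach is approached as far as the arm can. A call with a gripper value outside its range is refused whole. "gripper" is the finger opening in m, from 0 to 0.0854, set as the call begins (left out, the last holds). The fingers move at their own pace and stop on an object; "newtons" is the grip in N (left out, the last holds). Time passes only in rows, so rows that repeat a pose let the fingers close. It gives the time, the measured TCP pose, the force and the opening at its end, in the units of the state.
- arm.sense(): the state, without advancing time (a new reading comes with each control period).
- arm.read_camera(name): name is "side" or "top" or "wrist"; returns a dict with "color" (480x640x3 uint8, red, green, blue), "fovy" (degrees; the focal length in pixels is half the picture's height over the tangent of half this angle, whatever the lens; pixels are square), "cx", "cy" (the principal point, pixels), "R" (3x3) and "t" (3): a world point X has camera coordinates R X + t. Camera axes: x right, y down, z forward; pixel columns grow to the right and rows downward; lengths in m; the calibration is good to about 2 mm. A picture is of the moment at which its call begins. There is no depth.
- arm.close_job(): hands the job in, once; it reports no verdict.
The state is a dict: "clock": time; "joint_pos": joint angles; "joint_vel": joint speeds; "joint_torque": joint torques, N m; "position": TCP position; "orientation": TCP orientation; "contact_force": force on the tool from outside, world axes, zero at the start; "ft_torque": the same for the moment, N m; "opening": finger opening in m.
Only numpy, scipy, OpenCV 4.12 (cv2) and the standard library are available. Lean on these libraries where they do the work, as an engineer would, in place of code of your own. Each camera call takes 0.05 s, during which the arm holds its last target. There are 200 camera calls.

## Working session

There is one attempt and no reset: what is moved stays moved. The work goes in short steps, Python scripts to look and compute and a tool call to move; the robot and the scene stay as the last step left them, time stands still between calls to the robot, and variables do not carry over. Pictures are saved under pics/ and viewed, about 8 in all and at most 12, crops included, and the job is handed in when it is done.

Besides the shell and the picture viewer there is one more tool, called after "Request:" in YAML: its name, and indented under it one key for each argument. arm_command: Moves the arm, as the interface text tells. Its arguments: {"type":"object","properties":{"xyz":{"type":"array","items":{"type":"array","items":{"type":"number"}}},"dr":{"type":"array","items":{"type":"array","items":{"type":"number"}}},"gripper":{"type":"number"},"newtons":{"type":"number"}},"required":["xyz","dr"]}

```bash
mkdir -p pics; ls
cat > h.py <<'E'
import numpy as np, cv2
from station import arm
from scipy.spatial.transform import Rotation as Ro
def snap(n):
    c=arm.read_camera(n); c['f']=240/np.tan(np.radians(c['fovy'])/2); c['R']=np.array(c['R']); c['t']=np.array(c['t']); return c
def proj(c,X):
    p=np.atleast_2d(X)@c['R'].T+c['t']; return np.c_[c['cx']+c['f']*p[:,0]/p[:,2], c['cy']+c['f']*p[:,1]/p[:,2]]
def ray(c,uv):
    uv=np.atleast_2d(uv).astype(float); d=np.c_[(uv[:,0]-c['cx'])/c['f'],(uv[:,1]-c['cy'])/c['f'],np.ones(len(uv))]@c['R']
    return -c['R'].T@c['t'], d
def onplane(c,uv,z):
    o,d=ray(c,uv); return o+d*((z-o[2])/d[:,2])[:,None]
def save(c,name,crop=None,k=1):
    im=c['color'][...,::-1]
    if crop: x0,y0,x1,y1=crop; im=im[y0:y1,x0:x1]
    im=cv2.resize(im,None,fx=k,fy=k,interpolation=cv2.INTER_CUBIC); cv2.imwrite('pics/'+name,im)
E
python3 - <<'E'
from h import *
import pickle
for n in('side','top'):
    c=snap(n); save(c,n+'0.png'); pickle.dump(c,open(n+'0.pkl','wb')); print(n,c['f'],-c['R'].T@c['t'],c['R'].round(2).tolist(),c['cx'],c['cy'])
print(arm.sense())
E
```

```text
pics
side 470.86696040738025 [ 0.26901557 -0.7496334   0.81755582] [[0.92, -0.39, -0.0], [-0.25, -0.59, -0.76], [0.3, 0.7, -0.64]] 313.2402788324508 245.69628283265007
top 506.3190025318719 [ 0.38726526 -0.01516024  1.10672886] [[0.03, -1.0, 0.0], [-0.98, -0.03, -0.18], [0.18, 0.0, -0.98]] 317.69748634589064 242.9697411033553
{'clock': 0.1, 'joint_pos': array([ 1.25822086e+00,  1.16449740e-01,  1.44217989e+00,  5.20351591e-06,
        1.58400862e+00, -3.77742884e-02]), 'joint_vel': array([-0.00016258, -0.00114596, -0.00189923,  0.00128086,  0.00156068,
       -0.00032081]), 'joint_torque': array([ 1.77764756e-03, -7.33657050e+01, -6.33796048e+01, -1.37220309e-04,
        5.29046913e-03, -2.24030646e-05]), 'position': array([0.18310455, 0.64951862, 0.23063963]), 'orientation': array([ 1.36968614e-01,  9.90575250e-01, -5.14343763e-04, -9.36751514e-05]), 'contact_force': array([0.34125786, 0.29681486, 0.04980162]), 'ft_torque': array([0.05389362, 0.01893544, 0.00607976]), 'opening': 0.08528605554396858}
```

View pics/top0.png

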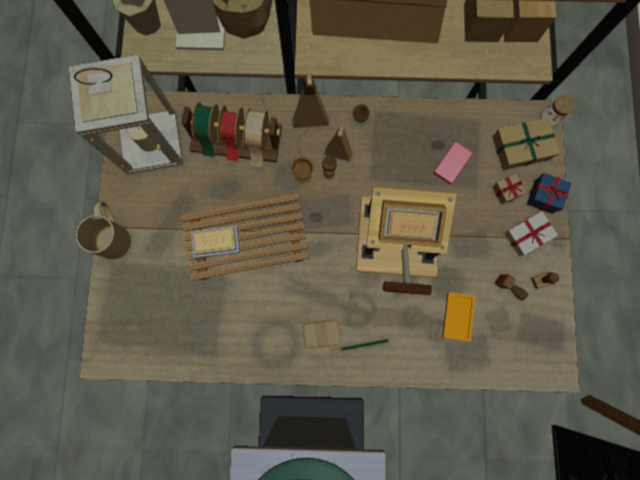

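View pics/side0.png

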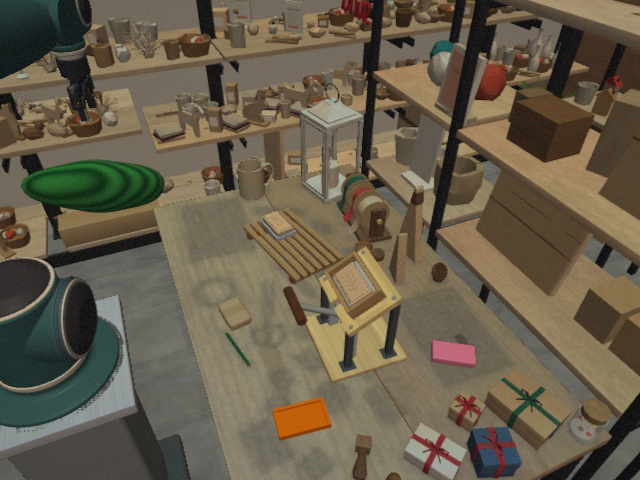

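The top view shows these candidates for the base with its bar:
- The pan in the mould at (412,222), with a cream bar.
- The dry bar's pan on the rack at (215,241).
- An empty orange pan at (460,317).
- A pink bar at (453,162).

I choose the one in the mould. The rack is at (245,238), with its free half to the right at about (275,235). The lever handle is at (407,288).

Run:
```python
from h import *
import pickle
c=pickle.load(open('top0.pkl','rb'))
im=c['color'][...,::-1]
a=cv2.resize(im[180:305,345:470],None,fx=4.6,fy=4.6,interpolation=cv2.INTER_CUBIC)[:, :]
b=cv2.resize(im[185:290,170:320],None,fx=3,fy=3,interpolation=cv2.INTER_CUBIC)
cv2.imwrite('pics/c1.png',cv2.resize(im[180:305,345:470],None,fx=4.8,fy=4.8,interpolation=cv2.INTER_CUBIC))
cv2.imwrite('pics/c2.png',cv2.resize(im[145:295,170:370],None,fx=4,fy=4,interpolation=cv2.INTER_CUBIC))
```

```text
(no output)
```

View pics/c1.png

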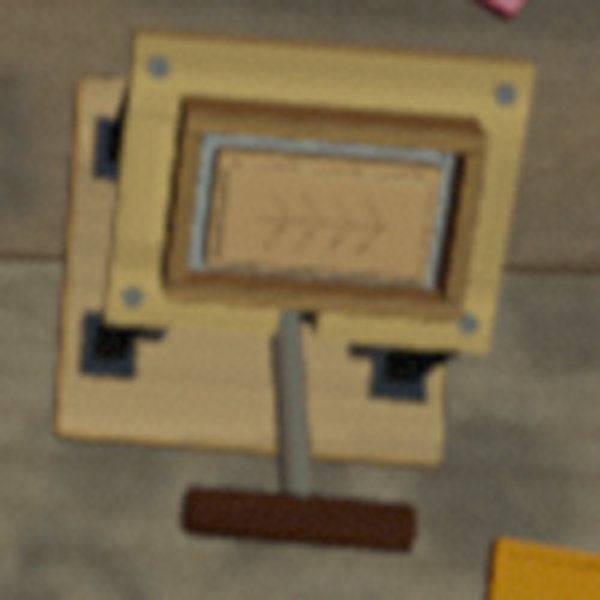

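View pics/c2.png

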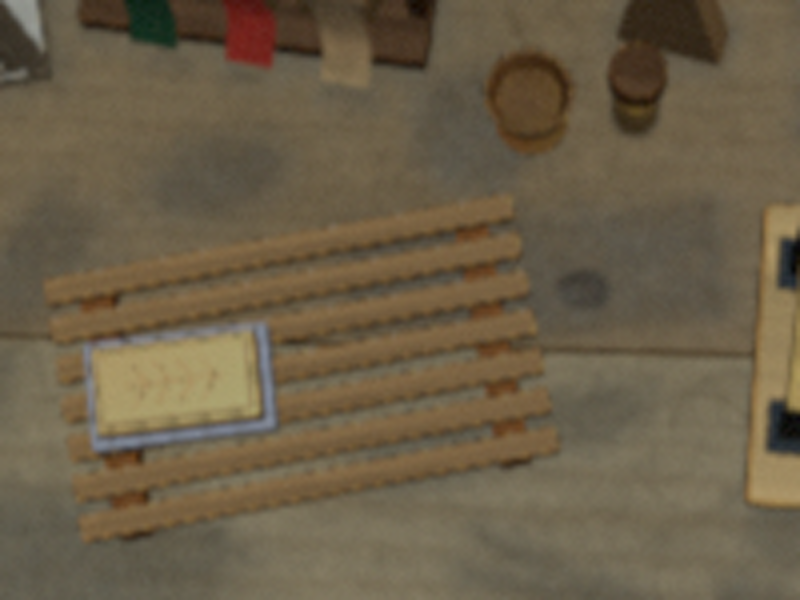

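```bash
cat >> h.py <<'E'
import json,os
def step(p,Rm,n=10):
    """shift/turn in tool axes from present pose to world pose"""
    s=arm.sense(); R0=Ro.from_quat(s['orientation']); 
    print('xyz',(R0.inv().apply(np.array(p)-s['position'])).round(4).tolist(),'dr',(R0.inv()*Ro.from_matrix(Rm)).as_rotvec().round(4).tolist())
E
python3 - <<'E'
from h import *
import pickle
c=pickle.load(open('top0.pkl','rb')); s=pickle.load(open('side0.pkl','rb'))
c1=lambda a:np.array(a)/4.8+[345,180]
c2=lambda a:np.array(a)/4+[170,145]
B=onplane(c,c1([(57,437),(440,463),(78,80)]),.014); print('board',B.round(4).tolist(), np.linalg.norm(B[1]-B[0]),np.linalg.norm(B[2]-B[0]))
ey=(B[0]-B[1])[:2]; yaw=np.arctan2(ey[1],ey[0])-np.pi/2; print('yaw',yaw)
ex=np.array([np.cos(yaw),np.sin(yaw)]);eyu=np.array([-ex[1],ex[0]])
O=(B[0]+B[1])[:2]/2+ex*.085; print('stand O',O)
H=onplane(c,c1([(185,512),(414,530)]),.158); print('handle',H.round(4).tolist(),H.mean(0), 'pred',O-ex*(.028+.12*np.cos(np.radians(33))))
Rk=onplane(c,c2([(45,283),(510,197),(558,452),(83,540)]),.030);print('rack',Rk.round(4).tolist(),Rk.mean(0), [np.linalg.norm(Rk[i]-Rk[i-1]) for i in range(4)])
d=Rk[0]-Rk[1]; print('rack yaw',np.arctan2(d[1],d[0])-np.pi/2)
D=onplane(c,c2([(85,343),(268,322),(277,428),(95,450)]),.04);print('dry',D.mean(0))
for n,p,z in (('egg',(530,95),.053),('vial',(637,70),.08)): print(n,onplane(c,c2(p),z))
print('soapa',onplane(c,(322,334),.025), 'orange',onplane(c,(460,317),.01))
# side view check & rim triangulation: rim outer corners top
print('stand origin in side',proj(s,[*O,.014]), 'handle', proj(s,[*(O-ex*.1286),.158]))
E
```

```text
board [[0.5224, -0.097, 0.014], [0.5154, -0.27, 0.014], [0.6894, -0.1043, 0.014]] 0.17314702361249606 0.1671466344489089
yaw -0.0402328546876789
stand O [ 0.60385558 -0.1868947 ]
handle [[0.4765, -0.1366, 0.158], [0.472, -0.2259, 0.158]] [ 0.47427428 -0.18124922  0.158     ] pred [ 0.47531922 -0.18172053]
rack [[0.631, 0.2888, 0.03], [0.6865, 0.0371, 0.03], [0.5458, 0.0064, 0.03], [0.4913, 0.258, 0.03]] [0.58864004 0.14757996 0.03      ] [np.float64(0.14303414948089221), np.float64(0.2577618636959942), np.float64(0.14406964265968525), np.float64(0.2574460729763763)]
rack yaw 0.21717917638357553
dry [0.57459632 0.20883619 0.04      ]
egg [[0.73760039 0.02714148 0.053     ]]
vial [[ 0.74402784 -0.03016546  0.08      ]]
soapa [[ 0.3858388  -0.02475528  0.025     ]] orange [[ 0.42995894 -0.31978126  0.01      ]]
stand origin in side [[353.64089583 336.64616491]] handle [[295.59778636 306.94621483]]
```

```bash
cat >> h.py <<'E'
YAW=-0.042
ex=np.array([np.cos(YAW),np.sin(YAW),0]); ey=np.array([-ex[1],ex[0],0]); ez=np.array([0,0,1.])
O=np.array([.604,-.187,0])
Rdown=np.c_[ey,ex,-ez]
def S(x,y,z): return O+ex*x+ey*y+ez*z
E
python3 - <<'E'
from h import *
step(S(-.129,0,.20),Rdown)
for a in np.radians([33,20,10,0,-10,-17,-23]): print((S(-.028-.12*np.cos(a),0,.093+.12*np.sin(a)+.010)).round(4))
E
```

```text
xyz [-0.5066, -0.7206, 0.0314] dr [-0.0009, 0.0007, 1.338]
[ 0.4755 -0.1816  0.1684]
[ 0.4634 -0.1811  0.144 ]
[ 0.458  -0.1809  0.1238]
[ 0.4561 -0.1808  0.103 ]
[ 0.458  -0.1809  0.0822]
[ 0.4614 -0.181   0.0679]
[ 0.4657 -0.1812  0.0561]
```

Request:
arm_command:
  xyz:
    - [-0.507, -0.721, 0.0]
    - [-0.507, -0.721, 0.0]
    - [-0.507, -0.721, 0.0]
    - [-0.507, -0.721, 0.0]
    - [-0.507, -0.721, 0.0]
    - [-0.507, -0.721, 0.0]
    - [-0.507, -0.721, 0.0]
    - [-0.507, -0.721, 0.0]
    - [-0.507, -0.721, 0.0]
    - [-0.507, -0.721, 0.0]
  dr:
    - [0, 0, 1.338]
    - [0, 0, 1.338]
    - [0, 0, 1.338]
    - [0, 0, 1.338]
    - [0, 0, 1.338]
    - [0, 0, 1.338]
    - [0, 0, 1.338]
    - [0, 0, 1.338]
    - [0, 0, 1.338]
    - [0, 0, 1.338]
  gripper: 0
  newtons: 40

```text
clock: 1.1
position: [0.3489, 0.1761, 0.2312]
orientation: [0.724, 0.69, 0.0, 0.0]
contact_force: [1.3, -0.1, -0.4]
opening: 0.0005
```

```bash
python3 -c "
from h import *
step(S(-.129,0,.20),Rdown)"
```

```text
xyz [-0.3514, 0.1428, 0.0313] dr [0.0005, -0.0001, -0.0049]
```

Request:
arm_command:
  xyz:
    - [-0.351, 0.143, 0.031]
    - [-0.351, 0.143, 0.031]
    - [-0.351, 0.143, 0.031]
    - [-0.351, 0.143, 0.031]
    - [-0.351, 0.143, 0.031]
    - [-0.351, 0.143, 0.031]
    - [-0.351, 0.143, 0.031]
    - [-0.351, 0.143, 0.031]
    - [-0.351, 0.143, 0.031]
    - [-0.351, 0.143, 0.031]
  dr:
    - [0, 0, 0]
    - [0, 0, 0]
    - [0, 0, 0]
    - [0, 0, 0]
    - [0, 0, 0]
    - [0, 0, 0]
    - [0, 0, 0]
    - [0, 0, 0]
    - [0, 0, 0]
    - [0, 0, 0]

```text
clock: 2.1
position: [0.4769, -0.179, 0.1997]
orientation: [0.722, 0.692, -0.0, -0.001]
contact_force: [0.9, 1.3, 0.2]
opening: -0.0
```

Run:
```python
from h import *
s=arm.sense(); print(s['clock'],s['position'],s['joint_pos'].round(2)); step(S(-.129,0,.20),Rdown)
c=snap('wrist'); save(c,'w1.png');
```

```text
2.1 [ 0.476909   -0.17901062  0.19973258] [-0.41 -0.24  1.83  0.    1.55 -0.37]
xyz [-0.0026, -0.0017, -0.0003] dr [-0.0012, -0.0006, -0.0012]
```

View pics/w1.png

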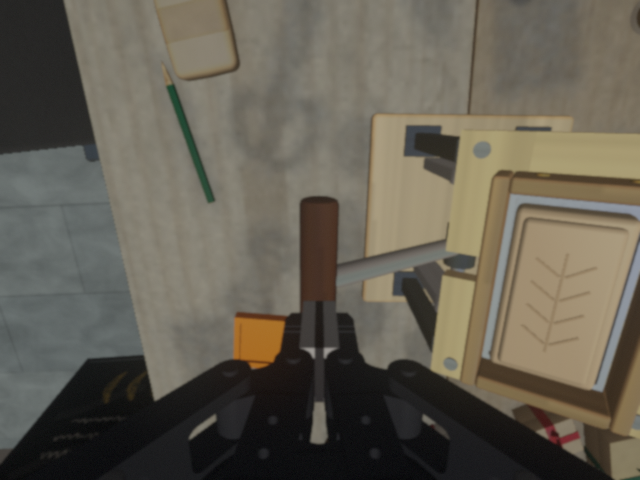

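The wrist view shows the shut fingertips at (319,310), in line with the dark handle (column 319, rows 197–300+). The cream bar in its pan is in the mould at (567,295). I'll press along the arc.

Request:
arm_command:
  xyz:
    - [0, 0, 0.015]
    - [0, 0, 0.03]
    - [0, -0.004, 0.04]
    - [0, -0.008, 0.048]
    - [0, -0.012, 0.056]
    - [0, -0.0145, 0.064]
    - [0, -0.0165, 0.072]
    - [0, -0.018, 0.08]
    - [0, -0.019, 0.088]
    - [0, -0.0195, 0.096]
  dr:
    - [0, 0, 0]
    - [0, 0, 0]
    - [0, 0, 0]
    - [0, 0, 0]
    - [0, 0, 0]
    - [0, 0, 0]
    - [0, 0, 0]
    - [0, 0, 0]
    - [0, 0, 0]
    - [0, 0, 0]

```text
clock: 3.15
position: [0.4574, -0.1776, 0.1035]
orientation: [0.722, 0.692, -0.0, -0.0]
contact_force: [-3.1, 0.8, 4.7]
opening: -0.0001
```

Request:
arm_command:
  xyz:
    - [0, 0.0, 0.008]
    - [0, 0.001, 0.016]
    - [0, 0.003, 0.024]
    - [0, 0.0045, 0.032]
    - [0, 0.007, 0.038]
    - [0, 0.009, 0.044]
    - [0, 0.0095, 0.047]
    - [0, 0.0095, 0.047]
  dr:
    - [0, 0, 0]
    - [0, 0, 0]
    - [0, 0, 0]
    - [0, 0, 0]
    - [0, 0, 0]
    - [0, 0, 0]
    - [0, 0, 0]
    - [0, 0, 0]

```text
clock: 3.95
position: [0.4674, -0.1782, 0.057]
orientation: [0.722, 0.692, 0.0, -0.0]
contact_force: [0.1, 0.2, -0.4]
opening: -0.0002
```

Run:
```python
from h import *
s=arm.sense(); print(s['position'],s['contact_force'])
c=snap('side'); save(c,'s1.png',(250,200,450,350),4)
```

```text
[ 0.46735533 -0.17824255  0.05696098] [ 0.13514528  0.23623303 -0.4070073 ]
```

View pics/s1.png

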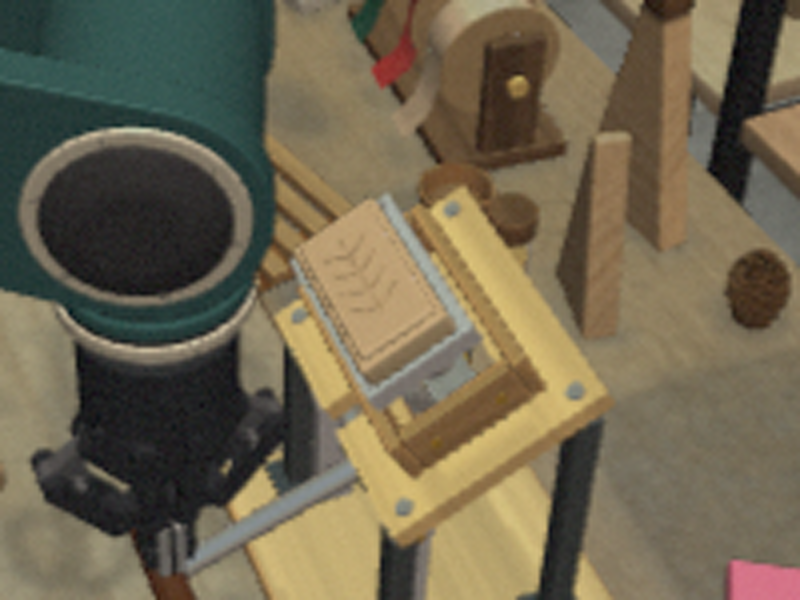

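The side crop shows the pan with its bar well out of the rim, at about (380,290), and the lever arm sloping down. The force reads zero, so I'll press 4 mm more to make sure the lever reaches its stop.

Request:
arm_command:
  xyz:
    - [0, 0.0, 0.002]
    - [0, 0.0, 0.004]
    - [0, 0, 0.005]
    - [0, 0, 0.005]
  dr:
    - [0, 0, 0]
    - [0, 0, 0]
    - [0, 0, 0]
    - [0, 0, 0]

```text
clock: 4.4
position: [0.4678, -0.1785, 0.0553]
orientation: [0.722, 0.692, 0.0, 0.001]
contact_force: [-13.6, 6.5, 34.3]
opening: 0.0001
```

```bash
cat >> h.py <<'E'
def tri(c,u,s,v):
    A=[];b=[]
    for k,w in((c,u),(s,v)):
        o,d=ray(k,w); d=d[0]/np.linalg.norm(d[0]); P=np.eye(3)-np.outer(d,d); A.append(P); b.append(P@o)
    return np.linalg.solve(sum(A),sum(b)), 
T=np.radians(30)
nz=-np.sin(T)*ex+np.cos(T)*ez   # out of mould
nx=np.cos(T)*ex+np.sin(T)*ez    # up slope
Rt=np.c_[ey,nx,-nz]
E
python3 - <<'E'
from h import *
import pickle
c=pickle.load(open('top0.pkl','rb')); s=pickle.load(open('side0.pkl','rb'))
# bolts on bed: top view (crop c1) to side0 crop scale: find
B1=np.array([(159,66),(505,94),(468,324),(133,297)])/4.8+[345,180]
B2=np.array([(452,209),(575,391),(403,507),(300,315)])/4+[250,200]
P=np.array([tri(c,u,s,v)[0] for u,v in zip(B1,B2)]); print(P.round(4)); m=P.mean(0); print('bed bolts centre',m)
v1=(P[0]-P[3]+P[1]-P[2]); print('slope',np.degrees(np.arctan2(v1@ez,v1@ex)),'yaw',np.arctan2(*(P[0]-P[1]+P[3]-P[2])[:2]), 'frame',((m-O)@ex,(m-O)@ey))
# pan top corners now (side) : 
bar=tri(c,np.array([325,218])/4.8+[345,180],s,(353,283))[0]; print('bar top start',bar, 'above bed', (bar-m)@nz,(bar-m)@nx,(bar-m)@ey)
rim=m+nz*.030; base=rim+nz*.016
print('rim',rim,'base',base)
for k in (.012,): print('pan top corners side', (proj(s,[base+nz*k+sx*.029*nx+sy*.049*ey for sx,sy in((1,1),(1,-1),(-1,-1),(-1,1))])-[250,200])*4)
print('rim outer top', (proj(s,[rim+sx*.0385*nx+sy*.0585*ey for sx,sy in((1,1),(1,-1),(-1,-1),(-1,1))])-[250,200])*4)
print('rim outer topview', (proj(c,[rim+sx*.0385*nx+sy*.0585*ey for sx,sy in((1,1),(1,-1),(-1,-1),(-1,1))])-[345,180])*4.8)
step(base+nz*.12,Rt)
E
```

```text
[[ 0.6478 -0.1217  0.1877]
 [ 0.6403 -0.2567  0.1874]
 [ 0.5571 -0.2525  0.1402]
 [ 0.5649 -0.1175  0.1402]]
bed bolts centre [ 0.60250317 -0.18711107  0.16387658]
slope 29.66260104802519 yaw 0.05657847082257707 frame (np.float64(-0.0014908508571468155), np.float64(-0.0001738231405738674))
bar top start [ 0.59103    -0.18767605  0.18138986] above bed 0.02088661365028249 -0.0011501070952554407 -0.001046213420754306
rim [ 0.58751639 -0.18648126  0.18985734] base [ 0.57952345 -0.18614536  0.20371375]
pan top corners side [[387.26201449 190.33926416]
 [476.3191987  323.57059764]
 [370.18055798 397.75756517]
 [289.7554922  259.58546994]]
rim outer top [[418.74278546 198.40598248]
 [526.6883798  356.05767043]
 [387.59314606 452.74452946]
 [292.78673677 287.63688829]]
rim outer topview [[185.43863489 113.87830029]
 [493.16125699 134.81368238]
 [463.93896618 324.3636016 ]
 [164.74868579 303.73055798]]
xyz [-0.0031, 0.0524, -0.2523] dr [-0.5218, 0.0004, 0.0002]
```

Request:
arm_command:
  xyz:
    - [0, -0.005, -0.04]
    - [0, -0.01, -0.09]
    - [0, -0.01, -0.14]
    - [0, 0, -0.19]
    - [-0.003, 0.02, -0.24]
    - [-0.003, 0.052, -0.252]
    - [-0.003, 0.052, -0.252]
    - [-0.003, 0.052, -0.252]
    - [-0.003, 0.052, -0.252]
    - [-0.003, 0.052, -0.252]
  dr:
    - [0, 0, 0]
    - [0, 0, 0]
    - [0, 0, 0]
    - [0, 0, 0]
    - [-0.13, 0, 0]
    - [-0.26, 0, 0]
    - [-0.39, 0, 0]
    - [-0.522, 0, 0]
    - [-0.522, 0, 0]
    - [-0.522, 0, 0]
  gripper: 0.085

```text
clock: 5.4
position: [0.5184, -0.1836, 0.3046]
orientation: [0.698, 0.669, 0.178, 0.186]
contact_force: [0.6, 0.2, 1.1]
opening: 0.0851
```

Run:
```python
from h import *
import pickle
base=np.array([.5795,-.1861,.2037])
s=arm.sense(); print(s['position'],s['opening']); step(base+nz*.12,Rt)
c=snap('wrist'); save(c,'w2.png'); pickle.dump(c,open('w2.pkl','wb'))
for k in(0,.012): print(proj(c,[base+nz*k+sx*.029*nx+sy*.049*ey for sx,sy in((1,1),(1,-1),(-1,-1),(-1,1))]).round())
t=snap('top'); sd=snap('side'); pickle.dump((t,sd),open('ts2.pkl','wb'))
```

```text
[ 0.51837264 -0.1836048   0.30459622] 0.0851127039861591
xyz [0.0001, 0.0025, -0.002] dr [-0.0032, 0.0007, -0.0005]
[[365. 170.]
 [360. 297.]
 [285. 297.]
 [281. 170.]]
[[367. 172.]
 [361. 305.]
 [284. 304.]
 [280. 172.]]
```

View pics/w2.png

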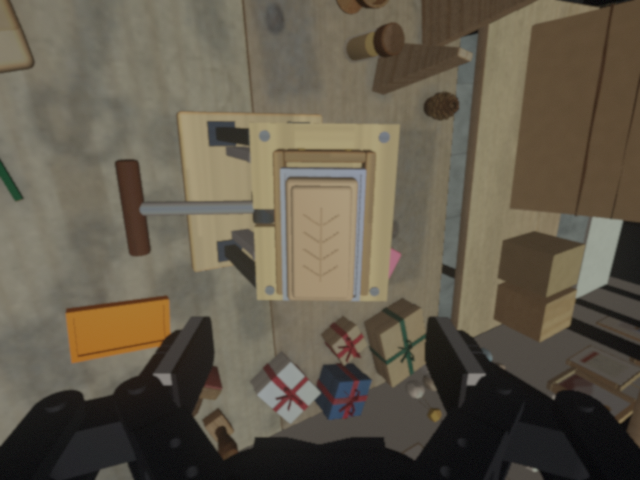

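The wrist view shows the pan with its cream bar centred at (323,234), with edges at columns 281–365 and rows 169–299. That is within 3 px of the prediction. The handle is down at (133,207). The jaws straddle the long edges, so I'll go in.

Run:
```python
from h import *
base=np.array([.5795,-.1861,.2037])-.002*nz+.0025*ey
step(base-.001*nz,Rt)
```

```text
xyz [0.0024, 0.002, 0.1205] dr [-0.0032, -0.0002, 0.0003]
```

Request:
arm_command:
  xyz:
    - [0.0025, 0.002, 0.03]
    - [0.0025, 0.002, 0.06]
    - [0.0025, 0.002, 0.08]
    - [0.0025, 0.002, 0.1]
    - [0.0025, 0.002, 0.112]
    - [0.0025, 0.002, 0.12]
    - [0.0025, 0.002, 0.1205]
    - [0.0025, 0.002, 0.1205]
  dr:
    - [-0.003, 0, 0]
    - [-0.003, 0, 0]
    - [-0.003, 0, 0]
    - [-0.003, 0, 0]
    - [-0.003, 0, 0]
    - [-0.003, 0, 0]
    - [-0.003, 0, 0]
    - [-0.003, 0, 0]
  gripper: 0.085

```text
clock: 6.35
position: [0.581, -0.1836, 0.2015]
orientation: [0.697, 0.668, 0.18, 0.187]
contact_force: [-0.2, -0.3, -0.4]
opening: 0.0849
```

Run:
```python
from h import *
base=np.array([.5795,-.1861,.2037])-.002*nz+.0025*ey
s=arm.sense(); print(s['position'],s['contact_force']);step(base-.001*nz,Rt)
c=snap('side'); save(c,'s2.png',(290,200,390,275),8)
w=snap('wrist'); save(w,'w3.png')
```

```text
[ 0.58097078 -0.18362243  0.20150531] [-0.17914083 -0.28807944 -0.41995257]
xyz [-0.0, -0.0001, 0.0004] dr [0.0017, 0.0001, 0.0002]
```

View pics/s2.png

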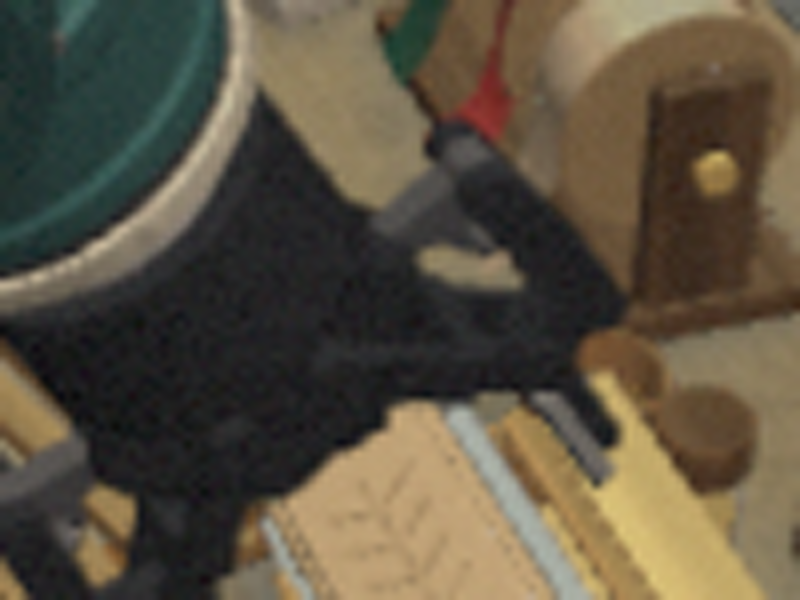

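The far finger's tip at (605,480) is outside the pan's upper edge at (480,430), and the near finger at (165,560) is outside the lower edge. Both are clear of the bar, so I'll close.

Request:
arm_command:
  xyz:
    - [0, 0, 0]
    - [0, 0, 0]
    - [0, 0, 0]
    - [0, 0, 0]
    - [0, 0, 0]
    - [0, 0, 0]
    - [0, 0, 0]
    - [0, 0, 0]
  dr:
    - [0, 0, 0]
    - [0, 0, 0]
    - [0, 0, 0]
    - [0, 0, 0]
    - [0, 0, 0]
    - [0, 0, 0]
    - [0, 0, 0]
    - [0, 0, 0]
  gripper: 0.045
  newtons: 35

```text
clock: 7.25
position: [0.5809, -0.1837, 0.2014]
orientation: [0.697, 0.668, 0.18, 0.188]
contact_force: [-5.3, 1.4, 4.7]
opening: 0.0565
```

Run:
```python
from h import *
s=arm.sense(); print(s['position'],s['contact_force'],s['opening'])
w=snap('wrist'); save(w,'w4.png'); c=snap('side'); save(c,'s3.png',(290,205,390,280),8)
# projected tip corners (predicted, d=4.6mm) in side crop
p=s['position']
print((proj(c,[p+nz*.0046+nx*.029*a+ey*.011*b for a in(1,-1) for b in(1,-1)])-[290,205])*8)
```

```text
[ 0.58086436 -0.1836746   0.20138106] [-5.2692824   1.43003394  4.6664807 ] 0.05648775635028948
[[532.68703742 454.91360096]
 [572.43450319 514.32810143]
 [333.22388375 595.59795773]
 [369.17582683 657.18168552]]
```

View pics/s3.png

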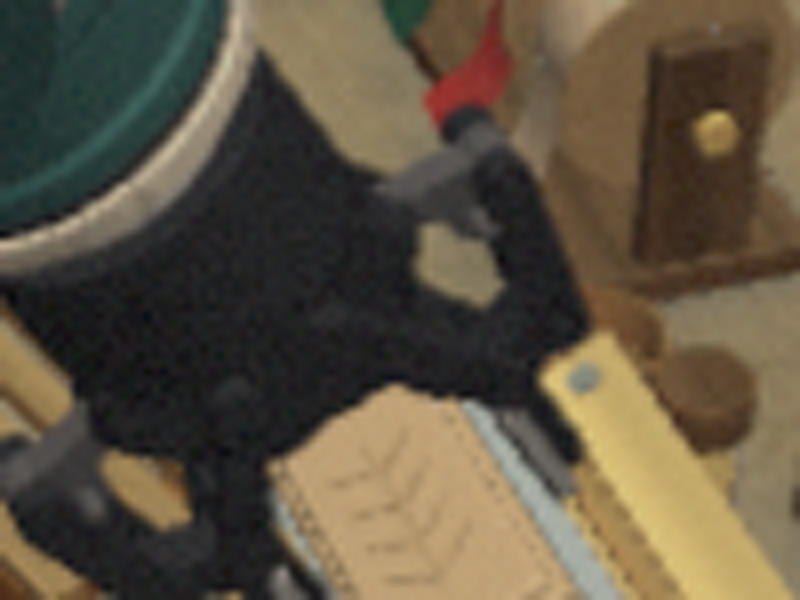

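The pads are closed on the two edges at mid length, with the bar untouched, but the far tip at (572,492) sits about 4 mm higher than I planned. I'll reopen, go 2.5 mm deeper and regrip.

Request:
arm_command:
  xyz:
    - [0, 0, 0]
    - [0, 0, 0]
    - [0, 0, 0]
    - [0, 0, 0.0025]
    - [0, 0, 0.0025]
  dr:
    - [0, 0, 0]
    - [0, 0, 0]
    - [0, 0, 0]
    - [0, 0, 0]
    - [0, 0, 0]
  gripper: 0.072

```text
clock: 7.85
position: [0.5821, -0.1836, 0.1982]
orientation: [0.697, 0.668, 0.179, 0.187]
contact_force: [0.3, 0.3, -1.0]
opening: 0.0722
```

Request:
arm_command:
  xyz:
    - [0, 0, 0]
    - [0, 0, 0]
    - [0, 0, 0]
    - [0, 0, 0]
    - [0, 0, 0]
    - [0, 0, 0]
    - [0, 0, 0]
    - [0, 0, 0]
  dr:
    - [0, 0, 0]
    - [0, 0, 0]
    - [0, 0, 0]
    - [0, 0, 0]
    - [0, 0, 0]
    - [0, 0, 0]
    - [0, 0, 0]
    - [0, 0, 0]
  gripper: 0.045
  newtons: 40

```text
clock: 8.65
position: [0.5821, -0.1836, 0.1986]
orientation: [0.697, 0.668, 0.18, 0.187]
contact_force: [0.1, -0.5, -1.1]
opening: 0.0567
```

Request:
arm_command:
  xyz:
    - [0, 0, -0.003]
    - [0, 0, -0.008]
    - [0, 0, -0.015]
    - [0, 0, -0.025]
    - [0, 0, -0.04]
    - [0, 0, -0.055]
    - [0, 0, -0.065]
    - [0, 0, -0.07]
    - [0, 0, -0.07]
  dr:
    - [0, 0, 0]
    - [0, 0, 0]
    - [0, 0, 0]
    - [0, 0, 0]
    - [0, 0, 0]
    - [0, 0, 0]
    - [0, 0, 0]
    - [0, 0, 0]
    - [0, 0, 0]

```text
clock: 9.55
position: [0.5469, -0.1823, 0.2603]
orientation: [0.697, 0.668, 0.18, 0.188]
contact_force: [1.2, -0.9, -3.3]
opening: 0.0564
```

Run:
```python
from h import *
s=arm.sense(); print(s['position'],s['contact_force'],s['opening'])
c=snap('side'); save(c,'s4.png',(260,170,380,260),6)
p=s['position']; print((proj(c,p)-[260,170])*6)
```

```text
[ 0.54689514 -0.18227367  0.26029319] [ 1.1736188  -0.88740264 -3.32831437] 0.05639843002674673
[[429.44018164 518.97125754]]
```

View pics/s4.png

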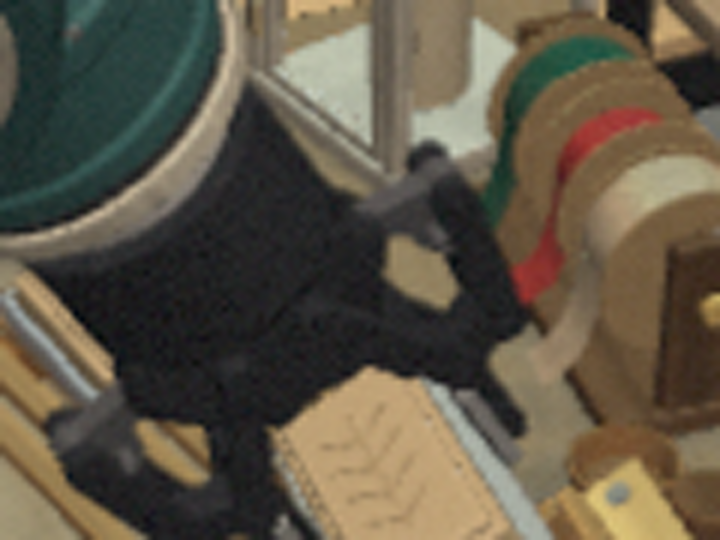

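The side crop shows the pan held by its long edges (pads at (490,425) and (285,525)), clear of the mould, with the bar in it. The force change fits the weight. Next I'll level it and carry it over.

```bash
cat >> h.py <<'E'
RY=.217
rx=np.array([np.cos(RY),np.sin(RY),0]); ry=np.array([-rx[1],rx[0],0])
Rr=np.c_[ry,rx,-ez]
G=np.array([.5886,.1476,0])-.065*ry
E
python3 - <<'E'
from h import *
print(G)
step([.55,-.18,.28],Rdown); step([*G[:2],.28],Rr)
E
```

```text
[0.60259456 0.0841244  0.        ]
xyz [0.0023, 0.0129, -0.0164] dr [0.5253, 0.0001, -0.0001]
xyz [0.2684, 0.0487, 0.0044] dr [0.5223, 0.0682, -0.2531]
```

Request:
arm_command:
  xyz:
    - [0, 0.001, -0.002]
    - [0, 0.003, -0.004]
    - [0, 0.005, -0.006]
    - [0.001, 0.007, -0.009]
    - [0.001, 0.009, -0.012]
    - [0.002, 0.011, -0.015]
    - [0.002, 0.013, -0.0165]
    - [0.002, 0.013, -0.0165]
  dr:
    - [0.05, 0, 0]
    - [0.12, 0, 0]
    - [0.2, 0, 0]
    - [0.29, 0, 0]
    - [0.38, 0, 0]
    - [0.46, 0, 0]
    - [0.51, 0, 0]
    - [0.525, 0, 0]

```text
clock: 10.4
position: [0.5509, -0.1801, 0.279]
orientation: [0.722, 0.692, -0.001, -0.001]
contact_force: [0.7, -0.1, -2.0]
opening: 0.0566
```

Run:
```python
from h import *
s=arm.sense(); print(s['position'],s['contact_force'],s['opening']); step([*G[:2],.28],Rr)
```

```text
[ 0.55092213 -0.18013124  0.2789989 ] [ 0.70133562 -0.07161646 -1.99775185] 0.05661383738310636
xyz [0.2662, 0.0407, -0.001] dr [-0.0025, -0.0009, -0.2583]
```

Request:
arm_command:
  xyz:
    - [0.008, 0.001, 0]
    - [0.025, 0.004, 0]
    - [0.05, 0.007, 0]
    - [0.08, 0.012, 0]
    - [0.11, 0.017, 0]
    - [0.14, 0.021, 0]
    - [0.17, 0.026, 0]
    - [0.2, 0.03, 0]
    - [0.228, 0.035, 0]
    - [0.248, 0.038, 0]
  dr:
    - [0, 0, -0.01]
    - [0, 0, -0.03]
    - [0, 0, -0.06]
    - [0, 0, -0.09]
    - [0, 0, -0.12]
    - [0, 0, -0.15]
    - [0, 0, -0.18]
    - [0, 0, -0.21]
    - [0, 0, -0.235]
    - [0, 0, -0.25]

```text
clock: 11.4
position: [0.598, 0.0688, 0.2802]
orientation: [0.629, 0.778, 0.001, 0.0]
contact_force: [-0.1, -0.3, -2.7]
opening: 0.0562
```

Run:
```python
from h import *
s=arm.sense(); print(s['position'],s['contact_force'],s['opening']); step([*G[:2],.06],Rr)
```

```text
[0.59801625 0.06878469 0.28020836] [-0.08553228 -0.31028015 -2.65858373] 0.0561694731796116
xyz [0.0139, 0.0074, 0.2202] dr [0.0015, -0.0006, -0.0057]
```

Request:
arm_command:
  xyz:
    - [0.006, 0.002, 0.004]
    - [0.012, 0.005, 0.015]
    - [0.016, 0.006, 0.035]
    - [0.016, 0.006, 0.065]
    - [0.016, 0.006, 0.095]
    - [0.016, 0.006, 0.125]
    - [0.016, 0.006, 0.155]
    - [0.016, 0.006, 0.182]
    - [0.016, 0.006, 0.202]
    - [0.016, 0.006, 0.212]
  dr:
    - [0, 0, -0.006]
    - [0, 0, -0.006]
    - [0, 0, -0.006]
    - [0, 0, -0.006]
    - [0, 0, -0.006]
    - [0, 0, -0.006]
    - [0, 0, -0.006]
    - [0, 0, -0.006]
    - [0, 0, -0.006]
    - [0, 0, -0.006]

```text
clock: 12.4
position: [0.5997, 0.0823, 0.0653]
orientation: [0.628, 0.778, -0.001, -0.001]
contact_force: [0.3, -0.5, -1.7]
opening: 0.0565
```

Request:
arm_command:
  xyz:
    - [0, 0, 0.003]
    - [0, 0, 0.006]
    - [0, 0, 0.006]
    - [0, 0, 0.006]
  dr:
    - [0, 0, 0]
    - [0, 0, 0]
    - [0, 0, 0]
    - [0, 0, 0]

```text
clock: 12.8
position: [0.6015, 0.0828, 0.063]
orientation: [0.628, 0.779, 0.0, 0.0]
contact_force: [0.0, 0.0, -2.6]
opening: 0.0564
```

Run:
```python
from h import *
s=arm.sense(); print(s['position'],s['contact_force'],s['opening']); step([*G[:2],.03],Rr)
c=snap('side'); p=s['position']; u=proj(c,p)[0]; print(u)
x,y=int(u[0]),int(u[1]); save(c,'s5.png',(x-60,y-45,x+60,y+45),6)
```

```text
[0.60145486 0.08280457 0.06299148] [ 0.01967142  0.00506085 -2.56545916] 0.056436165228950244
xyz [0.0011, 0.0014, 0.033] dr [0.0013, 0.0002, -0.0031]
[304.73630732 245.36845601]
```

View pics/s5.png

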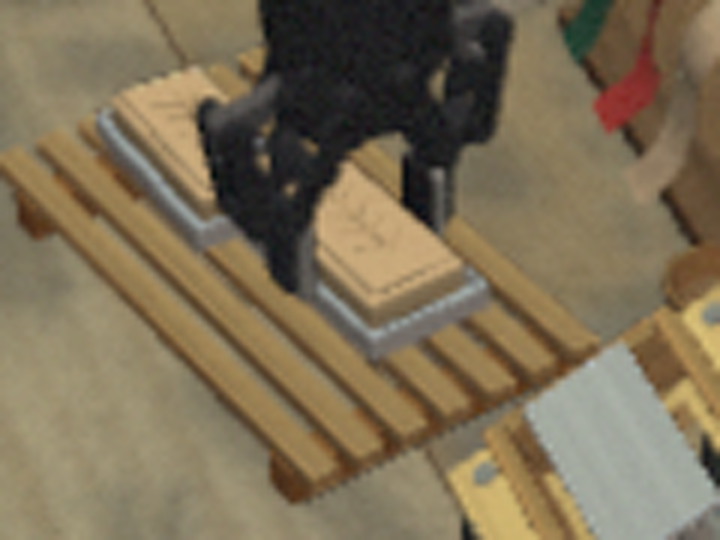

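The side crop shows the pan held level above the free half of the rack, at about (390,270). The bar is seated in it, with a gap to the dry bar's pan (corner at (205,240)). I'll lower it carefully.

Request:
arm_command:
  xyz:
    - [0.001, 0.001, 0.005]
    - [0.001, 0.001, 0.012]
    - [0.001, 0.001, 0.018]
    - [0.001, 0.001, 0.023]
    - [0.001, 0.001, 0.026]
    - [0.001, 0.001, 0.028]
    - [0.001, 0.001, 0.028]
  dr:
    - [0, 0, 0]
    - [0, 0, 0]
    - [0, 0, 0]
    - [0, 0, 0]
    - [0, 0, 0]
    - [0, 0, 0]
    - [0, 0, 0]

```text
clock: 13.55
position: [0.6017, 0.084, 0.0338]
orientation: [0.628, 0.779, -0.0, -0.0]
contact_force: [0.2, -1.1, -2.1]
opening: 0.0566
```

Request:
arm_command:
  xyz:
    - [0, 0, 0.001]
    - [0, 0, 0.002]
    - [0, 0, 0.002]
  dr:
    - [0, 0, 0]
    - [0, 0, 0]
    - [0, 0, 0]

```text
clock: 13.85
position: [0.6018, 0.084, 0.0321]
orientation: [0.628, 0.779, 0.0, 0.0]
contact_force: [0.5, -0.1, -1.9]
opening: 0.0571
```

Request:
arm_command:
  xyz:
    - [0, 0, 0.001]
    - [0, 0, 0.002]
    - [0, 0, 0.002]
  dr:
    - [0, 0, 0]
    - [0, 0, 0]
    - [0, 0, 0]

```text
clock: 14.15
position: [0.6018, 0.084, 0.03]
orientation: [0.628, 0.779, 0.0, -0.0]
contact_force: [-0.6, 0.3, -1.2]
opening: 0.0568
```

Request:
arm_command:
  xyz:
    - [0, 0, 0.001]
    - [0, 0, 0.0015]
    - [0, 0, 0.0015]
  dr:
    - [0, 0, 0]
    - [0, 0, 0]
    - [0, 0, 0]

```text
clock: 14.45
position: [0.6019, 0.084, 0.0297]
orientation: [0.628, 0.779, 0.0, 0.0]
contact_force: [-7.0, -1.0, 12.0]
opening: 0.0568
```

Request:
arm_command:
  xyz:
    - [0, 0, 0.001]
    - [0, 0, 0.0015]
    - [0, 0, 0.0015]
  dr:
    - [0, 0, 0]
    - [0, 0, 0]
    - [0, 0, 0]

```text
clock: 14.75
position: [0.602, 0.084, 0.0296]
orientation: [0.628, 0.779, 0.0, 0.0]
contact_force: [-15.3, -2.4, 27.2]
opening: 0.0565
```

Request:
arm_command:
  xyz:
    - [0, 0, -0.002]
    - [0, 0, -0.0025]
    - [0, 0, -0.0025]
  dr:
    - [0, 0, 0]
    - [0, 0, 0]
    - [0, 0, 0]

```text
clock: 15.05
position: [0.602, 0.084, 0.0298]
orientation: [0.628, 0.779, 0.0, 0.0]
contact_force: [-0.6, -0.5, 3.6]
opening: 0.0566
```

Request:
arm_command:
  xyz:
    - [0, 0, 0]
    - [0, 0, 0]
    - [0, 0, 0]
    - [0, 0, 0]
    - [0, 0, 0]
  dr:
    - [0, 0, 0]
    - [0, 0, 0]
    - [0, 0, 0]
    - [0, 0, 0]
    - [0, 0, 0]
  gripper: 0.08

```text
clock: 15.55
position: [0.6018, 0.084, 0.0295]
orientation: [0.628, 0.779, -0.0, 0.0]
contact_force: [0.8, -0.3, 0.6]
opening: 0.08
```

Request:
arm_command:
  xyz:
    - [0, 0, -0.005]
    - [0, 0, -0.02]
    - [0, 0, -0.04]
    - [0, 0, -0.07]
    - [0, 0, -0.11]
    - [0, 0, -0.16]
    - [0, -0.05, -0.2]
    - [0, -0.1, -0.22]
    - [0, -0.15, -0.22]
    - [0, -0.15, -0.22]
  dr:
    - [0, 0, 0]
    - [0, 0, 0]
    - [0, 0, 0]
    - [0, 0, 0]
    - [0, 0, 0]
    - [0, 0, 0]
    - [0, 0, 0]
    - [0, 0, 0]
    - [0, 0, 0]
    - [0, 0, 0]

```text
clock: 16.55
position: [0.4525, 0.0516, 0.2526]
orientation: [0.628, 0.779, 0.001, 0.002]
contact_force: [0.8, -0.2, 0.4]
opening: 0.08
```

Run:
```python
from h import *
s=arm.sense(); print(s['clock'],s['position'],s['contact_force'],s['opening'])
c=snap('side'); save(c,'s6.png',(230,190,370,295),5.5)
```

```text
16.55 [0.45249314 0.05163886 0.2525711 ] [ 0.75985976 -0.24470025  0.37673503] 0.0799545366733948
```

View pics/s6.png

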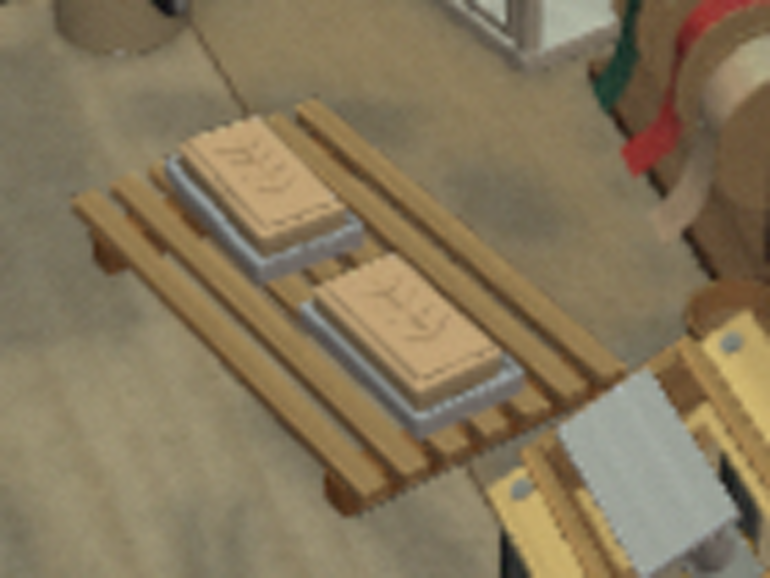

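The side crop shows the pan flat on the slats at (410,340) with its bar seated. The dry bar at (260,195) has not moved, and the gripper is clear of everything.

```bash
python3 -c "
from station import arm
print(arm.close_job())"
```

```text
the job is handed in; nothing more can be done
None
```

The base, with the fresh bar still in its pan, is now lying on the free half of the drying rack. I handed the job in at about 16.6 s; it reports no verdict.

- **Lever:** I pressed it with shut fingers along its arc until the force rose to about 34 N, which I took as the stop. The camera then showed the base clear of the mould rim.
- **Grip and carry:** I gripped the base by its two long edges. My first grip sat about 4 mm high on them, so I opened and regripped 2.5 mm deeper. I then drew it out along the mould's axis, levelled it and carried it over.
- **Setting down:** I lowered it until it touched. The downward force reached about 27 N, so I eased off before opening the fingers.
- **Last checks:** The final side picture shows the pan flat on the slats with its bar in place and a clear gap to the dry bar, which looks unmoved. The gripper was away from everything.
- **Not measured:** I judged the final tilt and position by eye from that picture. I did not check the soap, cup and vial again at the end, but the arm's path kept well away from them.

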